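# Hold the dusting stencil over the shortbread

### The arm

A 6-joint arm with a two-finger parallel gripper is mounted at the origin on the work surface. World frame = base frame: x ahead of the robot, y to its left, z up, the work surface at z = 0. Lengths are in m, angles in rad, forces in N, time in s.
With the tool pointing down it reaches from about 0.375 to 0.9 m from the base axis. Payload 3.1 kg.
Tool frame: the origin (TCP) lies between the finger pads; the fingertips stand 22 mm ahead of it and the grasp point (between the pads) lies 3 mm ahead of it; z points along the fingers, y is the direction in which the jaws open and shut (so a half turn about z gives the same grasp; the last joint's range is limited). The gripper opens to 85 mm and grips with 20 to 120 N. Pads are 22 mm wide; open, the fingers measure 114 mm over their backs; the gripper's body (76 mm by 85 mm) begins 54 mm behind the grasp point. The pads swing forward as they close: fully open they stand 13 mm farther back than shut.
Start: joints at [1.165, 0.527, 1.433, -0, 1.181, -0.178], TCP at [0.141, 0.609, 0.253] pointing down, gripper open.
Joint ranges: [-3.08, 3.08], [-0.75, 2.2], [0.22, 2.44], [-1.43, 4.57], [0, 2.65], [-2.85, 2.85]. Speed limits (rad/s): [2.79, 2.79, 3.14, 3.14, 3.14, 3.14].

### API

Orientations are given as a unit quaternion [x, y, z, w].
In Python, from station import status, snapshot, manip gives the robot as it stands.
- The arm moves only by the tool move_arm, never from a script. Its argument "plan" is a list that holds one entry, the list of rows, each a list of 7 numbers: the turn, a rotation vector about the tool's x, y, z scaled (see below), then the shift along the tool's x, y, z scaled (see below), then the closure, from 0 (fully open) to 1 (shut). A call has exactly 8 rows; each row is the pose to reach, as a shift and turn from the pose commanded when the call began, along the tool's axes at that moment; what a row does not reach only later rows make up. The controller multiplies each number of a shift by 100 mm and each number of a turn by pi/4 rad. A row lasts 1/8 s, in which the tool goes at most 62.5 mm and 10.7 degrees, less where a joint would pass 70% of its speed; a pose out of reach is approached as far as the arm can. A call with a number of a shift or a turn outside -1 to 1 is refused whole. A call with a gripper value outside its range is refused whole. The fingers move at their own pace and stop on an object; "force" is the grip in N (left out, the last holds). Time passes only in rows, so rows that repeat a pose let the fingers close, or fill a call up. It gives the time, the measured TCP pose, the force and the opening at its end, in the units of the state.
- status.sense(): the state, without advancing time (a new reading comes with each control period).
- snapshot(name): name is "scene" or "top" or "wrist"; returns a dict with "img" (420x560x3 uint8, red, green, blue), "depth" (420x560 float32, m along the optical axis (not along the pixel's ray), 0 where there is no reading), "mtx" (3x3 intrinsics, pixels), "T" (4x4, takes a point from camera to world coordinates). Camera axes: x right, y up, looking along -z (the intrinsics and any distortion apply to the point x, -y, -z); pixel columns grow to the right and rows downward; lengths in m; the calibration is good to about 2 mm. The wrist camera is an equidistant fisheye: a pixel r from the principal point sees the ray r / f radians off the axis. A picture is of the moment at which its call begins.
- manip.sign_off(): hands the job in, once; it reports no verdict.
The state is a dict: "t": time; "q": joint angles; "qd": joint speeds; "tau": joint torques, N m; "tcp_pos": TCP position; "tool_rot": TCP orientation; "force": force on the tool from outside, world axes, zero at the start; "ft_torque": the same for the moment, N m; "finger_gap": opening from 0.0 (shut) to 1.0 (fully open).
Only numpy, scipy, OpenCV 4.12 (cv2) and the standard library are available. Lean on these libraries where they do the work, as an engineer would, in place of code of your own. Each camera call takes 0.05 s, during which the arm holds its last target. There are 200 camera calls.

### The job

Pick up the blue dusting stencil by its red grip, carry it over the rolling pin to the cooling rack, and hold it level about a centimetre above the oblong biscuit, centred on it and with its long sides parallel to the biscuit's, so that I can dust sugar through it. Never touch that biscuit, and leave the rolling pin, the other bakes and the sugar shaker where they are. Finish while still holding the stencil there in the air, steady; do not set it down or let go.

Things in the scene. Friction and masses are not known exactly. Their poses are not given: they have to be found in the camera images.
- stencil: Loose rigid stencil, 60 to 130 g: flat blue plate 96 (x) x 70 (y) x 4 mm with windows; origin: centre of that plate's underside, z up. Upright red grip 14 (x) x 24 (y) mm, its axis 66 mm from the origin towards -x, top 80 mm above the underside, on a blue tab 30 mm wide that ends at x = -78 mm. Starts flat on the table right (-y) of the rolling pin, grip roughly towards the robot.
- biscuit: The oblong shortbread biscuit with a darker scalloped rim, loose on the cooling rack: 80 (its x) x 56 (its y, 63 over the scallops, 87 in x) x 10 mm thick. Origin: centre of its underside; z up. The stencil may be turned either way round over it (half-turn symmetry).
- biscuit_top (a point): Centre of the oblong biscuit's top face, 10 mm above its origin; axes as the biscuit's.
- rack: Fixed steel cooling rack 200 (x) x 380 (y) x 22 mm tall, on the robot's left of the rolling pin; origin under its centre on the table. The three bakes lie on it side by side along y, about 115 mm apart, in any order.
- pin_rest: Fixed dark wooden rest of the rolling pin, 220 (x) x 63 (y) x 27 mm tall; the pin lies along its x axis in it. Origin under its centre, on the table.
- pin: Loose wooden rolling pin lying in the rest, 400 mm long along its x axis, 50 mm diameter (handles 32 mm), its top 65 mm above the table. Origin: middle of its length, on its underside as built (it turns with the pin). Bystander.
- flower: Loose round-petalled flower biscuit on the rack, 60 mm across, 8 mm thick; origin under its centre. Bystander.
- amaretto: Loose pale domed bake on the rack, 56 mm across, 27 mm tall; origin under its centre. Bystander.
- shaker: Loose metal sugar shaker standing on the table, 62 mm diameter, 117 mm tall; origin under its centre. Bystander.
Mind the look-alikes: they are no part of the job. What is shaped like the biscuit but green or turquoise is not meant.

How it is judged:
On the way:
1. The stencil, in the gripper, is carried across above the rolling pin (its underside over 70 mm above the table) (x of stencil in the frame of pin_rest between -0.24 and 0.24 m and y of stencil in the frame of pin_rest between -0.05 and 0.05 m and height (world z) of stencil above 0.07 m and contact force between the fingers and stencil above 0.3 N), for 0.05 s.
At the end, for the whole second after the job is handed in: Stencil gripped, still, level within 0.1 rad, underside 3 to 20 mm above the oblong biscuit's top, centred within 7 mm, parallel within 0.12 rad (either way round), touching only the gripper; that biscuit moved under 8 mm, pin, shaker and other bakes under 30 mm (z of stencil in the frame of biscuit_top between 0.003 and 0.02 m and horizontal distance between stencil and biscuit_top below 0.007 m and angle between the x axis of stencil and the x axis of biscuit, either way round below 0.12 rad and angle between each of stencil, biscuit's own z axis and vertical below 0.1 rad and contact force between the fingers and stencil above 0.3 N and contact force between stencil and biscuit below 0.1 N and contact force between stencil and rack below 0.1 N and contact force between stencil and flower below 0.1 N and contact force between stencil and amaretto below 0.1 N and contact force between stencil and pin below 0.1 N and linear speed of stencil below 0.02 m/s and angular speed of stencil below 0.2 rad/s and distance of each of pin, shaker, flower, amaretto from where it was at the start of the episode below 0.03 m and distance of biscuit from where it was at the start of the episode below 0.008 m); the arm keeps its last pose, push and grip.
It fails at once if the stencil or the robot touches the oblong biscuit (contact force between any of stencil, the arm, the fingers and biscuit above 0.3 N).
It fails at once if the rolling pin is moved over 30 mm (distance of pin from where it was at the start of the episode above 0.03 m).
It fails at once if the flower biscuit is moved over 30 mm (distance of flower from where it was at the start of the episode above 0.03 m).
It fails at once if the domed bake is moved over 30 mm (distance of amaretto from where it was at the start of the episode above 0.03 m).
It fails at once if the sugar shaker is moved over 30 mm or tipped over (distance of shaker from where it was at the start of the episode above 0.03 m or angle between shaker's own z axis and vertical above 0.5 rad).
It also fails if it takes over 43 s, if anything falls off the work surface, if the arm or the gripper's body presses on something with over 40 N, if the wrist force passes 120 N, or if a joint passes its speed limit or range.

## Working session

There is one attempt and no reset: what is moved stays moved. The work goes in short steps, Python scripts to look and compute and a tool call to move; the robot and the scene stay as the last step left them, time stands still between calls to the robot, and variables do not carry over. Pictures are saved under pics/ and viewed, on a budget of 10 in all, crops included, one or two more only if the job needs it, and the job is handed in when it is done.

Besides the shell and the picture viewer there is one more tool, called after "Call:" by a JSON object that holds its "method" and its "body". move_arm: Moves the arm, as the interface text tells. Its arguments: {"type":"object","properties":{"plan":{"type":"array"},"force":{"type":"number"}},"required":["plan"]}

```bash
ls; mkdir -p pics
python3 - <<'E'
from station import status, snapshot
import cv2,numpy as np
s=status.sense();print(s)
for n in("scene","top"):
    d=snapshot(n);np.savez(f"{n}0.npz",**d);cv2.imwrite(f"pics/{n}0.png",d["img"][:,:,::-1]);print(n,d["mtx"],d["T"])
E
```

```text
pics
{'t': 0.0, 'q': array([ 1.16446509e+00,  5.28439189e-01,  1.43390017e+00, -9.92789361e-06,
        1.18139784e+00, -1.78483047e-01]), 'qd': array([ 1.30249575e-03,  1.26643890e-04, -2.24390033e-04,  5.24833289e-05,
        2.50074000e-05,  4.96125294e-04]), 'tau': array([-4.34503672e-04, -4.42351162e+01, -1.78022754e+01, -3.43711836e-04,
        8.79503670e-03, -2.06964216e-06]), 'tcp_pos': array([0.14087165, 0.60823235, 0.25235082]), 'tool_rot': array([ 1.13675883e-01,  9.93517309e-01, -1.02808166e-03, -3.04695979e-04]), 'force': array([-0.23716386,  0.13189789, -0.40912136]), 'ft_torque': array([ 0.01882622, -0.00197492,  0.02692367]), 'finger_gap': 1.0012726703870198}
scene [[390.93952709   0.         282.4839307 ]
 [  0.         390.93952709 211.5358666 ]
 [  0.           0.           1.        ]] [[-0.2268843  -0.52644259  0.81937886  1.41245205]
 [ 0.97386771 -0.13149329  0.18517883  0.25910539]
 [ 0.0102568   0.83998078  0.5425192   0.64215361]
 [ 0.          0.          0.          1.        ]]
top [[431.87619749   0.         274.52891805]
 [  0.         431.87619749 206.0259932 ]
 [  0.           0.           1.        ]] [[ 0.02084379  0.99209151 -0.1237739   0.37875546]
 [-0.99975135  0.02166389  0.00528343  0.0703876 ]
 [ 0.00792307  0.123633    0.99229638  1.09398202]
 [ 0.          0.          0.          1.        ]]
```

View pics/top0.png

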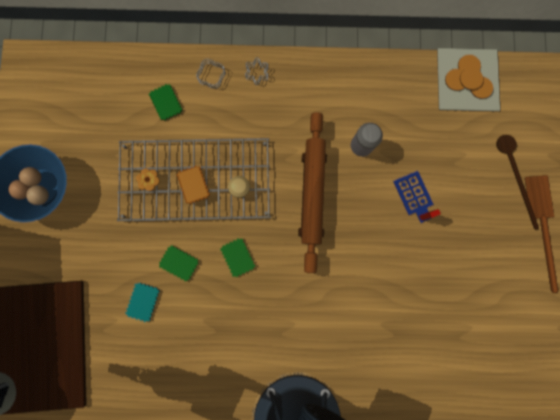

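View pics/scene0.png

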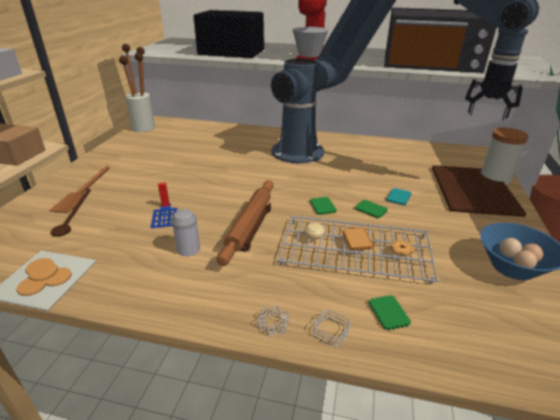

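The top view shows the stencil at about (413,192) with its grip at (429,214). The oblong biscuit is at (193,185), between the flower (148,180) and the dome (238,186), and the pin runs along column 314. The scene view agrees: biscuit (358,238), stencil (165,215), shaker (186,235) in front of it.

```bash
cat > h.py <<'E'
import numpy as np,cv2
def ray(d,px):
    px=np.atleast_2d(px).astype(float);K=d["mtx"]
    v=np.c_[(px[:,0]-K[0,2])/K[0,0],-(px[:,1]-K[1,2])/K[1,1],-np.ones(len(px))]
    return d["T"][:3,3],v@d["T"][:3,:3].T
def onplane(d,px,z):
    o,v=ray(d,px);return o+v*((z-o[2])/v[:,2])[:,None]
def mask(d,lo,hi,roi):
    m=cv2.inRange(cv2.cvtColor(np.ascontiguousarray(d["img"]),cv2.COLOR_RGB2HSV),lo,hi)
    r=np.zeros_like(m);x0,y0,x1,y1=roi;r[y0:y1,x0:x1]=m[y0:y1,x0:x1];return r
def big(m):
    return max(cv2.findContours(m,cv2.RETR_EXTERNAL,cv2.CHAIN_APPROX_NONE)[0],key=cv2.contourArea)[:,0]
def rect(d,c,z):
    p=onplane(d,c,z)[:,:2];(cx,cy),(w,h),a=cv2.minAreaRect((p*1000).astype(np.float32))
    if w<h:w,h,a=h,w,a+90
    return (cx,cy),(w,h),(a+90)%180-90
def cloud(d):
    K=d["mtx"];v,u=np.mgrid[:420,:560];z=d["depth"]
    P=np.stack([(u-K[0,2])/K[0,0]*z,-(v-K[1,2])/K[1,1]*z,-z],-1)
    return P@d["T"][:3,:3].T+d["T"][:3,3]
E
python3 - <<'E'
from h import *
top=dict(np.load("top0.npz"));sc=dict(np.load("scene0.npz"))
hsv=lambda d,u,v:cv2.cvtColor(d["img"],cv2.COLOR_RGB2HSV)[v,u]
for n,d,ps in(("top",top,[(193,185),(413,190),(403,186),(432,213),(314,190),(238,186),(220,165)]),("sc",sc,[(358,238),(165,215),(164,190)])):
    P=cloud(d)
    for u,v in ps: print(n,u,v,hsv(d,u,v),P[v,u].round(3))
for n,d,roi in(("top",top,(170,160,213,210)),("sc",sc,(340,222,378,254))):
    c=big(mask(d,(5,150,90),(20,255,255),roi));print("biscuit",n,cv2.boundingRect(c),rect(d,c,.032))
for n,d,roi in(("top",top,(380,160,445,235)),("sc",sc,(140,180,180,240))):
    b=cv2.morphologyEx(mask(d,(105,110,40),(130,255,255),roi),cv2.MORPH_CLOSE,np.ones((3,3)));c=big(b);print("stencil",n,cv2.boundingRect(c),rect(d,c,.004))
    r1=mask(d,(0,170,90),(4,255,255),roi)|mask(d,(174,170,90),(180,255,255),roi);c=big(r1)
    print("grip",n,cv2.boundingRect(c),cv2.minAreaRect(c));P=cloud(d)[r1>0];t=P[P[:,2]>.074]
    print(len(P),P[:,2].max(),len(t),t.mean(0) if len(t) else 0, rect(d,c,.08))
P=cloud(top)
for n,(u0,v0,u1,v1) in dict(am=(225,175,251,198),fl=(136,168,160,193),pin=(295,110,335,275),shaker=(350,118,386,160)).items():
    q=P[v0:v1,u0:u1].reshape(-1,3);q=q[q[:,2]>(.03 if n!='fl' else .024)];print(n,q.min(0).round(3),q.max(0).round(3))
out=np.hstack([cv2.resize(top["img"][150:235,150:260],None,fx=4,fy=4,interpolation=2),cv2.resize(top["img"][150:235,365:455],None,fx=4,fy=4,interpolation=2)])
cv2.imwrite("pics/crop1.png",out[:,:,::-1])
E
```

```text
top 193 185 [ 16 188 152] [0.559 0.269 0.032]
top 413 190 [155  33  84] [ 0.564 -0.29   0.001]
top 403 186 [141  34  76] [ 0.573 -0.263  0.007]
top 432 213 [  2 232 143] [ 0.497 -0.309  0.078]
top 314 190 [ 13 194 104] [ 0.548 -0.029  0.066]
top 238 186 [ 21 115 164] [0.557 0.156 0.047]
top 220 165 [ 17 111 110] [0.618 0.207 0.003]
sc 358 238 [ 16 151 203] [0.568 0.271 0.032]
sc 165 215 [114 128 134] [ 0.553 -0.29   0.005]
sc 164 190 [  1 216 145] [ 0.498 -0.313  0.057]
biscuit top (171, 160, 39, 50) ((561.2056274414062, 268.8250732421875), (106.57166290283203, 91.61033630371094), 26.630529403686523)
biscuit sc (343, 228, 30, 22) ((568.3447265625, 268.90484619140625), (91.5552749633789, 61.5546875), 20.970489501953125)
stencil top (395, 172, 37, 43) ((551.9356689453125, -291.2201232910156), (103.06855773925781, 66.15198516845703), 23.72609519958496)
grip top (429, 210, 10, 7) ((433.800048828125, 213.4000244140625), (4.427187919616699, 9.486830711364746), 71.56504821777344)
43 1.09398202276555 41 [ 0.49360505 -0.30314518  0.10470153] ((496.4658203125, -312.54296875), (22.726882934570312, 10.451701164245605), -64.36090278625488)
stencil sc (152, 207, 24, 20) ((558.4273681640625, -295.2690124511719), (101.40572357177734, 62.599082946777344), 15.257868766784668)
grip sc (159, 183, 10, 23) ((163.270263671875, 194.12161254882812), (22.35826301574707, 6.740358352661133), 80.53767395019531)
152 0.08126565515780348 21 [ 0.5026084  -0.31286758  0.07745942] ((554.186279296875, -282.4748840332031), (130.0308074951172, 18.74321174621582), 31.530424118041992)
am [0.379 0.07  0.03 ] [0.585 0.182 1.094]
fl [0.379 0.07  0.024] [0.602 0.412 1.094]
pin [ 0.349 -0.06   0.03 ] [0.748 0.07  1.094]
shaker [ 0.379 -0.187  0.03 ] [0.706 0.07  1.094]
```

View pics/crop1.png

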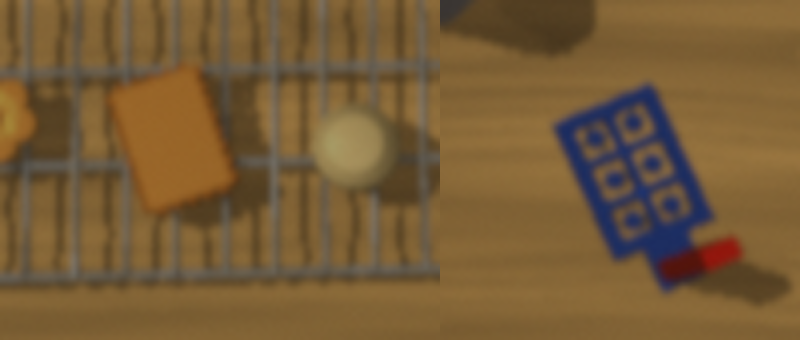

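The crop shows the biscuit corners at about (110,92), (190,66), (236,182) and (158,213), so its yaw is about 22°. The grip's top face is at about (722,251), putting it near (0.497, -0.312), and the stencil's yaw is about 25°. I'm heading for the grip, high and bowed outward to stay in reach.

Call:
{"method": "move_arm", "body": {"plan": [[[0,0,0.04,-0.125,-0.125,0,0],[0,0,0.08,-0.25,-0.25,0,0],[0,0,0.12,-0.375,-0.375,0,0],[0,0,0.16,-0.5,-0.5,0,0],[0,0,0.2,-0.625,-0.625,0,0],[0,0,0.24,-0.75,-0.75,0,0],[0,0,0.27,-0.875,-0.875,0,0],[0,0,0.29,-1,-1,0,0]]]}}

```text
t: 1.1
tcp_pos: [0.2165, 0.4879, 0.2533]
tool_rot: [0.226, 0.974, 0.0, 0.0]
force: [0.7, -0.6, 0.7]
finger_gap: 1.0
```

Call:
{"method": "move_arm", "body": {"plan": [[[0,0,0,-0.125,-0.06,0,0],[0,0,0,-0.25,-0.12,0,0],[0,0,0,-0.375,-0.18,0,0],[0,0,0,-0.5,-0.25,0,0],[0,0,0,-0.625,-0.31,0,0],[0,0,0,-0.75,-0.37,0,0],[0,0,0,-0.875,-0.43,0,0],[0,0,0,-1,-0.5,0,0]]]}}

```text
t: 2.1
tcp_pos: [0.2843, 0.3992, 0.2533]
tool_rot: [0.226, 0.974, 0.0, 0.0]
force: [0.8, -0.6, 0.0]
finger_gap: 1.0
```

Call:
{"method": "move_arm", "body": {"plan": [[[0,0,0,-0.125,-0.1,0,0],[0,0,0,-0.25,-0.2,0,0],[0,0,0,-0.375,-0.3,0,0],[0,0,0,-0.5,-0.4,0,0],[0,0,0,-0.625,-0.5,0,0],[0,0,0,-0.75,-0.6,0,0],[0,0,0,-0.875,-0.7,0,0],[0,0,0,-1,-0.8,0,0]]]}}

```text
t: 3.1
tcp_pos: [0.3388, 0.2831, 0.2533]
tool_rot: [0.226, 0.974, 0.0, 0.0]
force: [1.0, -0.6, -1.0]
finger_gap: 1.001
```

Call:
{"method": "move_arm", "body": {"plan": [[[0,0,0,-0.125,-0.11,0,0],[0,0,0,-0.25,-0.22,0,0],[0,0,0,-0.375,-0.34,0,0],[0,0,0,-0.5,-0.45,0,0],[0,0,0,-0.625,-0.56,0,0],[0,0,0,-0.75,-0.68,0,0],[0,0,0,-0.875,-0.79,0,0],[0,0,0,-1,-0.9,0,0]]]}}

```text
t: 4.1
tcp_pos: [0.3888, 0.1583, 0.2533]
tool_rot: [0.226, 0.974, 0.0, 0.0]
force: [-0.2, -0.9, -0.1]
finger_gap: 1.0
```

Call:
{"method": "move_arm", "body": {"plan": [[[0,0,0,-0.125,-0.125,0,0],[0,0,0,-0.25,-0.25,0,0],[0,0,0,-0.375,-0.375,0,0],[0,0,0,-0.5,-0.5,0,0],[0,0,0,-0.625,-0.625,0,0],[0,0,0,-0.75,-0.75,0,0],[0,0,0,-0.875,-0.875,0,0],[0,0,0,-1,-1,0,0]]]}}

```text
t: 5.1
tcp_pos: [0.4345, 0.0244, 0.2533]
tool_rot: [0.226, 0.974, 0.0, 0.0]
force: [0.7, -0.3, -0.3]
finger_gap: 0.999
```

Call:
{"method": "move_arm", "body": {"plan": [[[0,0,0,-0.125,-0.125,0,0],[0,0,0,-0.25,-0.25,0,0],[0,0,0,-0.375,-0.375,0,0],[0,0,0,-0.5,-0.5,0,0],[0,0,0,-0.625,-0.625,0,0],[0,0,0,-0.75,-0.75,0,0],[0,0,0,-0.875,-0.875,0,0],[0,0,0,-1,-1,0,0]]]}}

```text
t: 6.1
tcp_pos: [0.4805, -0.1094, 0.2533]
tool_rot: [0.226, 0.974, 0.0, -0.0]
force: [-0.2, 0.7, 0.8]
finger_gap: 1.0
```

Tracking is within 1 mm. Before the final approach I'll refine the stencil and biscuit poses from the saved images.

Run:
```python
from h import *
top=dict(np.load("top0.npz"));sc=dict(np.load("scene0.npz"))
P=cloud(top);Ps=cloud(sc)
for n,d,P,roi in(("top",top,P,(174,162,213,208)),("sc",sc,Ps,(340,222,378,254))):
  for lo in(26,):
    x0,y0,x1,y1=roi;m=np.zeros((420,560),np.uint8)
    m[y0:y1,x0:x1]=((P[y0:y1,x0:x1,2]>.026)&(P[y0:y1,x0:x1,2]<.045)&(d["depth"][y0:y1,x0:x1]>0))*255
    hv=cv2.cvtColor(d["img"],cv2.COLOR_RGB2HSV);s=((hv[...,0]<19)&(hv[...,1]>(165 if n=="top" else 120))&(hv[...,2]>95))*255
    for k,mm in(("depth",m),("both",m&s.astype(np.uint8))):
        mm=cv2.morphologyEx(mm,cv2.MORPH_OPEN,np.ones((5,5)));c=big(mm)
        full=np.argwhere(cv2.drawContours(np.zeros_like(mm),[c[:,None]],-1,255,-1))[:,::-1];q=onplane(d,full,.032)[:,:2]*1000
        w,V=np.linalg.eigh(np.cov(q.T));v=V[:,1]*np.sign(V[0,1])
        print("biscuit",n,k,rect(d,c,.032),"centroid",q.mean(0),"yaw",np.degrees(np.arctan2(v[1],v[0])),np.sqrt(w*12))
# stencil plate: blue hull incl. tab
d=top;b=mask(d,(105,110,40),(130,255,255),(380,160,445,235));b[:, :]=b
c=np.argwhere(b)[:,::-1];p=onplane(d,c,.004)[:,:2]*1000
for yaw in(22,23,24,25,26,27):
    a=np.radians(yaw);u=p@[np.cos(a),np.sin(a)];v=p@[-np.sin(a),np.cos(a)]
    print(yaw,"u",np.percentile(u,[0,100]),"v",np.percentile(v,[0,100]))
```

```text
biscuit top depth ((560.0982666015625, 269.8377685546875), (85.17851257324219, 61.15011215209961), 20.393325805664062) centroid [560.1763772  269.61820302] yaw 18.953125021667816 [59.37560837 82.69411513]
biscuit top both ((559.88818359375, 269.7596740722656), (84.19216918945312, 61.15011215209961), 20.393325805664062) centroid [560.36787201 269.73063197] yaw 18.077916524468197 [59.20255384 82.15217589]
biscuit sc depth ((566.09375, 269.272216796875), (88.31790161132812, 64.65065002441406), 22.551645278930664) centroid [567.14358385 269.08771029] yaw 17.434015807549503 [62.45356088 86.79767689]
biscuit sc both ((566.09375, 269.272216796875), (88.31790161132812, 64.65065002441406), 22.551645278930664) centroid [567.24020983 268.91196944] yaw 17.663822745113976 [62.05121283 87.04753297]
22 u [351.18025469 454.89459665] v [-510.30129163 -442.57333937]
23 u [342.83490565 446.01130289] v [-516.98863078 -450.17547318]
24 u [334.19911287 437.315778  ] v [-523.58993864 -457.34652426]
25 u [325.4615198  429.00433309] v [-530.71908236 -463.59917059]
26 u [316.62478801 420.56220931] v [-537.83064645 -469.69160179]
27 u [307.69160923 411.99197821] v [-544.93445258 -475.46304593]
```

Call:
{"method": "move_arm", "body": {"plan": [[[0,0,0.11,-0.1,-0.125,0.03,0],[0,0,0.22,-0.19,-0.25,0.07,0],[0,0,0.33,-0.28,-0.375,0.11,0],[0,0,0.44,-0.38,-0.5,0.15,0],[0,0,0.55,-0.47,-0.625,0.19,0],[0,0,0.66,-0.56,-0.75,0.23,0],[0,0,0.77,-0.66,-0.875,0.27,0],[0,0,0.886,-0.75,-1,0.3,0]]]}}

```text
t: 7.1
tcp_pos: [0.5037, -0.2322, 0.223]
tool_rot: [0.546, 0.838, 0.0, -0.0]
force: [-0.1, -0.4, -0.8]
finger_gap: 1.002
```

Call:
{"method": "move_arm", "body": {"plan": [[[0,0,0,-0.1,-0.05,0,0],[0,0,0,-0.2,-0.11,0,0],[0,0,0,-0.32,-0.17,0.1,0],[0,0,0,-0.44,-0.24,0.3,0],[0,0,0,-0.56,-0.31,0.5,0],[0,0,0,-0.65,-0.36,0.7,0],[0,0,0,-0.715,-0.393,0.85,0],[0,0,0,-0.715,-0.393,0.9,0]]]}}

```text
t: 8.1
tcp_pos: [0.4963, -0.3125, 0.1318]
tool_rot: [0.545, 0.839, 0.0, -0.001]
force: [-0.7, 0.9, 0.0]
finger_gap: 0.995
```

Run:
```python
from station import snapshot,status
from h import *
s=status.sense();print(s["tcp_pos"],s["tool_rot"],s["t"])
d=snapshot("wrist");np.savez("w1.npz",**d);cv2.imwrite("pics/w1.png",d["img"][:,:,::-1]);print(d["mtx"],d["T"])
```

```text
[ 0.49627731 -0.31253873  0.13181047] [ 5.44697163e-01  8.38632207e-01  2.07519445e-04 -9.89515668e-04] 8.1
[[325.1922621    0.         276.99204429]
 [  0.         325.1922621  211.39517951]
 [  0.           0.           1.        ]] [[ 0.91325986 -0.39257698 -0.10881056  0.46784969]
 [ 0.40737523  0.87918475  0.24714288 -0.2490797 ]
 [-0.00135802 -0.2700324   0.96285028  0.25319016]
 [ 0.          0.          0.          1.        ]]
```

View pics/w1.png

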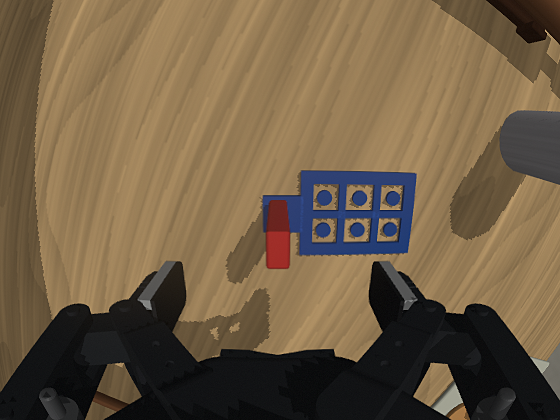

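The wrist view shows the stencil with its plate at cols 302-416, rows 170-255. The grip's top face is at about (278,250), midway between the open fingers (col 277). I'll measure it with the fisheye model.

```bash
cat >> h.py <<'E'
def wplane(d,px,z):
    px=np.atleast_2d(px).astype(float);K=d["mtx"];e=(px-K[:2,2])/K[0,0];r=np.hypot(*e.T)+1e-9
    v=np.c_[np.sin(r)*e[:,0]/r,-np.sin(r)*e[:,1]/r,-np.cos(r)]@d["T"][:3,:3].T;o=d["T"][:3,3]
    return o+v*((z-o[2])/v[:,2])[:,None]
def wrect(d,c,z):
    (cx,cy),(w,h),a=cv2.minAreaRect((wplane(d,c,z)[:,:2]*1000).astype(np.float32))
    if w<h:w,h,a=h,w,a+90
    return (cx,cy),(w,h),(a+90)%180-90
E
python3 - <<'E'
from h import *
d=dict(np.load("w1.npz"))
b=mask(d,(105,110,40),(130,255,255),(301,160,425,262));print("plate",wrect(d,big(b),.004))
r=mask(d,(0,150,150),(6,255,255),(262,228,295,275))|mask(d,(174,150,150),(180,255,255),(262,228,295,275))
c=big(r);print("grip top",cv2.boundingRect(c),wrect(d,c,.08))
E
```

```text
plate ((557.6617431640625, -287.92205810546875), (95.92481231689453, 70.3581314086914), 24.00025177001953)
grip top (268, 232, 21, 35) ((497.0966491699219, -314.0314025878906), (21.28521728515625, 11.304615020751953), -66.4732894897461)
```

Plate size (95.9 x 70.4 mm) and yaw (24.0°) match the spec, and the grip is at about (0.497, -0.3145). I'll descend and close.

Call:
{"method": "move_arm", "body": {"plan": [[[0,0,0,-0.02,0,0.1,0],[0,0,0,-0.02,0,0.2,0],[0,0,0,-0.02,0,0.32,0],[0,0,0,-0.02,0,0.44,0],[0,0,0,-0.02,0,0.55,0],[0,0,0,-0.02,0,0.65,0],[0,0,0,-0.02,0,0.71,0],[0,0,0,-0.02,0,0.74,0]]], "force": 60}}

```text
t: 9.15
tcp_pos: [0.4975, -0.3142, 0.0589]
tool_rot: [0.544, 0.839, 0.0, -0.0]
force: [-1.4, -0.3, -0.3]
finger_gap: 1.0
```

Call:
{"method": "move_arm", "body": {"plan": [[[0,0,0,0,0,0,0.3],[0,0,0,0,0,0,0.6],[0,0,0,0,0,0,0.8],[0,0,0,0,0,0,1],[0,0,0,0,0,0,1],[0,0,0,0,0,0,1],[0,0,0,0,0,0,1],[0,0,0,0,0,0,1]]], "force": 60}}

```text
t: 10.15
tcp_pos: [0.4977, -0.3145, 0.0597]
tool_rot: [0.544, 0.839, -0.0, 0.0]
force: [-1.1, 0.5, 3.6]
finger_gap: 0.156
```

The opening is 13 mm, which matches the 14 mm grip. I'll lift and check.

Call:
{"method": "move_arm", "body": {"plan": [[[0,0,0,0,0,-0.05,1],[0,0,0,0,0,-0.15,1],[0,0,0,0,0,-0.3,1],[0,0,0,0,0,-0.45,1],[0,0,0,0,0,-0.6,1],[0,0,0,0,0,-0.75,1],[0,0,0,0,0,-0.9,1],[0,0,0,0,0,-1,1]]]}}

```text
t: 11.15
tcp_pos: [0.4978, -0.3144, 0.1606]
tool_rot: [0.544, 0.839, -0.0, 0.001]
force: [-0.3, -0.2, -0.6]
finger_gap: 0.156
```

Run:
```python
from station import snapshot,status
from h import *
s=status.sense();print(s["tcp_pos"],s["tool_rot"],s["finger_gap"],s["force"])
d=snapshot("wrist");np.savez("w2.npz",**d);cv2.imwrite("pics/w2.png",d["img"][:,:,::-1])
b=mask(d,(105,110,40),(130,255,255),(240,100,480,330));c=big(b);print(cv2.boundingRect(c))
t=dict(snapshot("top"));np.savez("t2.npz",**t)
P=cloud(t);m=mask(t,(105,110,40),(130,255,255),(370,130,500,260));q=P[(m>0)&(P[...,2]>.05)&(P[...,2]<.2)]
print(len(q),q.mean(0));A=np.c_[q[:,:2]-q[:,:2].mean(0),np.ones(len(q))];print("plane",np.linalg.lstsq(A,q[:,2],rcond=None)[0])
```

```text
[ 0.49776498 -0.31442791  0.16059166] [ 5.44434089e-01  8.38803412e-01 -1.05427455e-04  5.88829694e-04] 0.15604659966817544 [-0.29585171 -0.24394516 -0.55291121]
(257, 185, 204, 111)
179 [ 0.58601883 -0.27236575  0.10640631]
plane [-0.00103468 -0.00792309  0.10640631]
```

View pics/w2.png

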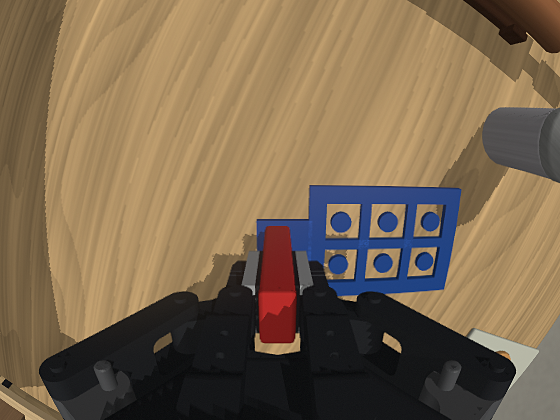

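The stencil hangs level (tilt under 0.01) with its underside at TCP z minus about 58 mm. The view shows the grip centred between the pads and the shaker clear at top right. I'll carry it along +y, higher.

Call:
{"method": "move_arm", "body": {"plan": [[[0,0,0,0.05,0.02,-0.1,1],[0,0,0,0.13,0.06,-0.22,1],[0,0,0,0.25,0.11,-0.34,1],[0,0,0,0.4,0.18,-0.44,1],[0,0,0,0.55,0.24,-0.5,1],[0,0,0,0.7,0.31,-0.5,1],[0,0,0,0.85,0.38,-0.5,1],[0,0,0,1,0.445,-0.5,1]]]}}

```text
t: 12.25
tcp_pos: [0.4973, -0.2034, 0.2089]
tool_rot: [0.544, 0.839, 0.0, -0.0]
force: [-0.4, -0.5, -1.2]
finger_gap: 0.159
```

Call:
{"method": "move_arm", "body": {"plan": [[[0,0,0,0.125,0.055,0,1],[0,0,0,0.25,0.11,0,1],[0,0,0,0.375,0.167,0,1],[0,0,0,0.5,0.222,0,1],[0,0,0,0.625,0.278,0,1],[0,0,0,0.75,0.334,0,1],[0,0,0,0.875,0.39,0,1],[0,0,0,1,0.445,0,1]]]}}

```text
t: 13.25
tcp_pos: [0.4974, -0.0944, 0.2093]
tool_rot: [0.544, 0.839, 0.0, 0.0]
force: [0.5, 0.2, -0.8]
finger_gap: 0.155
```

Call:
{"method": "move_arm", "body": {"plan": [[[0,0,0,0.125,0.055,0,1],[0,0,0,0.25,0.11,0,1],[0,0,0,0.375,0.167,0,1],[0,0,0,0.5,0.222,0,1],[0,0,0,0.625,0.278,0,1],[0,0,0,0.75,0.334,0,1],[0,0,0,0.875,0.39,0,1],[0,0,0,1,0.445,0,1]]]}}

```text
t: 14.25
tcp_pos: [0.4973, 0.015, 0.2093]
tool_rot: [0.544, 0.839, 0.0, 0.0]
force: [-0.2, 0.2, -1.1]
finger_gap: 0.158
```

Call:
{"method": "move_arm", "body": {"plan": [[[0,0,0,0.125,0.055,0,1],[0,0,0,0.25,0.11,0,1],[0,0,0,0.375,0.167,0,1],[0,0,0,0.5,0.222,0,1],[0,0,0,0.625,0.278,0,1],[0,0,0,0.75,0.334,0,1],[0,0,0,0.875,0.39,0,1],[0,0,0,0.95,0.42,0,1]]]}}

```text
t: 15.25
tcp_pos: [0.497, 0.119, 0.2093]
tool_rot: [0.544, 0.839, -0.0, 0.0]
force: [1.5, -0.4, -1.1]
finger_gap: 0.154
```

Run:
```python
from station import snapshot,status
from h import *
s=status.sense();print(s["t"],s["tcp_pos"],s["tool_rot"],s["finger_gap"])
d=snapshot("wrist");np.savez("w3.npz",**d);cv2.imwrite("pics/w3.png",d["img"][:,:,::-1])
```

```text
15.25 [0.49695193 0.11895261 0.20929842] [ 5.44118423e-01  8.39008427e-01 -1.57662211e-05  1.69925486e-05] 0.15366598226615416
```

View pics/w3.png

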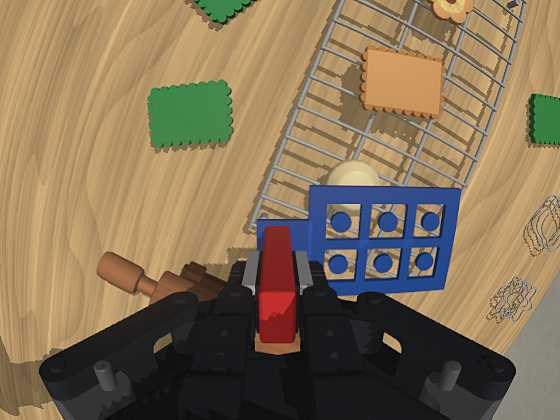

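The oblong biscuit is in clear view at (402,82), past the carried stencil. The dome is at (353,172) and the flower at (452,8). I'll measure the biscuit and the stencil from this same frame.

Run:
```python
from h import *
from station import status
tcp=status.sense()["tcp_pos"]
d=dict(np.load("w3.npz"));hv=cv2.cvtColor(d["img"],cv2.COLOR_RGB2HSV)
print("top",hv[82,402],"rim",hv[113,400],"dome",hv[172,345],"wood",hv[60,300])
for nm,lo,hi in(("all",(5,100,60),(16,255,255)),("bright",(5,100,150),(16,255,255))):
    m=cv2.morphologyEx(mask(d,lo,hi,(352,38,452,128)),cv2.MORPH_OPEN,np.ones((5,5)));c=big(m)
    for z in(.032,):
        q=wplane(d,np.argwhere(cv2.drawContours(m*0,[c[:,None]],-1,255,-1))[:,::-1],z)[:,:2]*1000
        print("biscuit",nm,cv2.boundingRect(c),wrect(d,c,z),q.mean(0))
b=mask(d,(105,110,40),(130,255,255),(309,170,480,310))
ct=tcp[2]-.0585+.004
c=big(b);(x,y),wh,a=wrect(d,c,ct);print("plate at z",ct,(x,y),wh,a,"rel tcp",x-tcp[0]*1e3,y-tcp[1]*1e3)
# scene-independent check with saved lift frame
d2=dict(np.load("w2.npz"));c=big(mask(d2,(105,110,40),(130,255,255),(309,170,480,310)));print("w2",wrect(d2,c,.1061))
```

```text
top [ 16 137 207] rim [ 15 139 158] dome [ 20  81 208] wood [ 18 109 178]
biscuit all (359, 45, 86, 74) ((560.0493774414062, 270.8954772949219), (88.51216888427734, 63.19816970825195), 20.989980697631836) [558.62842437 269.75791052]
biscuit bright (361, 45, 84, 73) ((560.8180541992188, 271.8183898925781), (85.69278717041016, 62.352298736572266), 21.269668579101562) [559.29466358 270.79779829]
plate at z 0.1548056586869052 (556.462646484375, 145.94253540039062) (95.61817169189453, 69.92365264892578) 24.112459182739258 rel tcp 59.63392861975575 26.437390488034055
w2 ((557.42431640625, -287.5244140625), (95.57552337646484, 69.9384765625), 24.08945655822754)
```

The sizes match (88.5 x 63 and 95.6 x 70). Biscuit is at (560.5, 270.5) mm, yaw 20.8°, so the TCP target is (0.4994, 0.2474) with a further turn of 3.3°.

Call:
{"method": "move_arm", "body": {"plan": [[[0,0,0.01,0.125,0.06,0,1],[0,0,0.02,0.25,0.12,0,1],[0,0,0.03,0.375,0.18,0,1],[0,0,0.04,0.5,0.24,0,1],[0,0,0.05,0.625,0.3,0,1],[0,0,0.06,0.75,0.36,0,1],[0,0,0.07,0.875,0.42,0,1],[0,0,0.073,1,0.47,0,1]]]}}

```text
t: 16.3
tcp_pos: [0.4993, 0.2294, 0.2093]
tool_rot: [0.568, 0.823, 0.0, 0.0]
force: [0.6, 0.7, -2.5]
finger_gap: 0.156
```

Call:
{"method": "move_arm", "body": {"plan": [[[0,0,0,0.06,0.02,0,1],[0,0,0,0.12,0.05,0,1],[0,0,0,0.167,0.067,0.1,1],[0,0,0,0.167,0.067,0.25,1],[0,0,0,0.167,0.067,0.4,1],[0,0,0,0.167,0.067,0.52,1],[0,0,0,0.167,0.067,0.6,1],[0,0,0,0.167,0.067,0.6,1]]]}}

```text
t: 17.3
tcp_pos: [0.4992, 0.2462, 0.1485]
tool_rot: [0.568, 0.823, -0.001, -0.001]
force: [1.1, -1.0, -2.0]
finger_gap: 0.158
```

```bash
cat > chk.py <<'E'
from station import snapshot,status
from h import *
import sys
n=sys.argv[1];s=status.sense();tcp=s["tcp_pos"];r=s["tool_rot"];print(s["t"],tcp,s["finger_gap"],"yaw",np.degrees(2*np.arctan2(r[1],r[0]))-90)
d=snapshot("wrist");c=big(mask(d,(105,110,40),(130,255,255),(309,170,480,310)));print("wrist plate",wrect(d,c,tcp[2]-.0545))
cv2.imwrite(f"pics/{n}w.png",d["img"][:,:,::-1])
t=snapshot("top");P=cloud(t);m=mask(t,(100,90,30),(135,255,255),(160,130,240,240));q=P[(m>0)&(P[...,2]>.035)&(P[...,2]<.2)]
A=np.c_[q[:,:2]-q[:,:2].mean(0),np.ones(len(q))];print(len(q),"plane",np.linalg.lstsq(A,q[:,2],rcond=None)[0])
sc=snapshot("scene");P=cloud(sc);m=mask(sc,(100,90,30),(135,255,255),(320,170,400,260));q=P[(m>0)&(P[...,2]>.035)&(P[...,2]<.2)];print("scene z",len(q),np.median(q,0))
cv2.imwrite(f"pics/{n}.png",np.hstack([cv2.resize(t["img"][130:240,150:260],None,fx=3,fy=3),cv2.resize(sc["img"][180:290,290:420],None,fx=3,fy=3)])[:,:,::-1])
E
python3 chk.py c1
```

```text
17.3 [0.49920993 0.24621756 0.14848536] 0.15756751636978447 yaw 20.73101889075376
wrist plate ((560.0385131835938, 269.5715026855469), (95.54108428955078, 69.99959564208984), 20.794740676879883)
77 plane [-0.00760421  0.04729989  0.09381131]
scene z 467 [0.56345467 0.26663133 0.09334335]
```

View pics/c1.png

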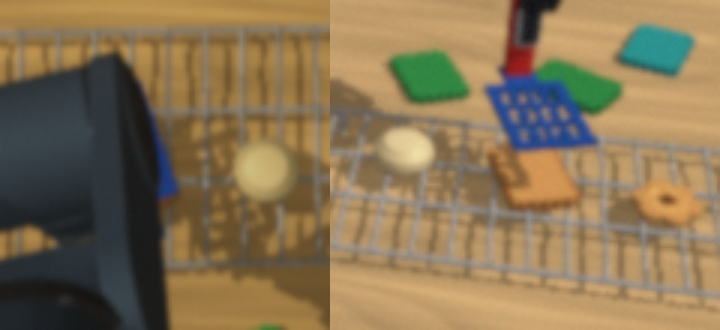

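The top view is blocked by the arm. The scene view shows the stencil level over the biscuit, with the biscuit at (535,178) and the dome and flower untouched. Its underside is at about 0.0895, so I'll descend 46 mm slowly to sit about 11 mm above the biscuit.

Call:
{"method": "move_arm", "body": {"plan": [[[0,0,0,0.01,0.005,0.05,1],[0,0,0,0.01,0.005,0.12,1],[0,0,0,0.01,0.005,0.2,1],[0,0,0,0.01,0.005,0.28,1],[0,0,0,0.01,0.005,0.35,1],[0,0,0,0.01,0.005,0.41,1],[0,0,0,0.01,0.005,0.45,1],[0,0,0,0.01,0.005,0.46,1]]]}}

```text
t: 18.45
tcp_pos: [0.4996, 0.2475, 0.103]
tool_rot: [0.568, 0.823, -0.0, -0.0]
force: [0.1, 0.4, -2.5]
finger_gap: 0.156
```

Call:
{"method": "move_arm", "body": {"plan": [[[0,0,0,0,0,0,1],[0,0,0,0,0,0,1],[0,0,0,0,0,0,1],[0,0,0,0,0,0,1],[0,0,0,0,0,0,1],[0,0,0,0,0,0,1],[0,0,0,0,0,0,1],[0,0,0,0,0,0,1]]]}}

```text
t: 19.45
tcp_pos: [0.4997, 0.2475, 0.1033]
tool_rot: [0.568, 0.823, -0.0, 0.0]
force: [0.5, 0.4, -1.0]
finger_gap: 0.156
```

```bash
python3 chk.py c2
```

```text
19.45 [0.49967156 0.24754919 0.10330513] 0.15637385679607316 yaw 20.74419890376747
wrist plate ((560.615966796875, 270.94091796875), (95.62635040283203, 70.15552520751953), 20.711071014404297)
43 plane [-0.04736436  0.06334173  0.04782648]
scene z 470 [0.56368522 0.26624709 0.04716655]
```

View pics/c2.png

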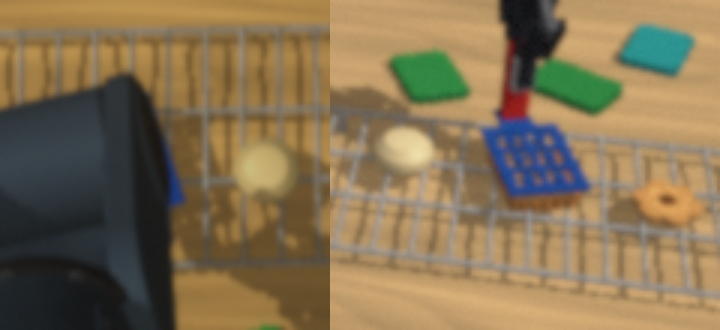

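View pics/c2w.png

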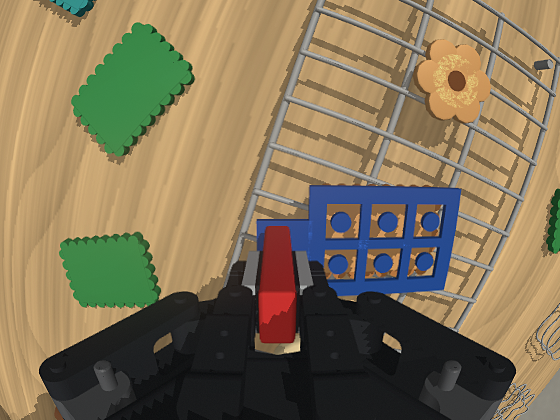

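The stencil covers the biscuit in both views, with the gap and the biscuit's edge visible below it and the neighbours in place. The top-view plane fit uses only 43 edge pixels, so I'll check level with the scene view, which has 470, and hand in if it is fine.

Run:
```python
from station import snapshot,status,manip
from h import *
sc=snapshot("scene");P=cloud(sc);m=mask(sc,(100,90,30),(135,255,255),(320,170,400,260));q=P[(m>0)&(abs(P[...,2]-.047)<.005)]
A=np.c_[q[:,:2]-q[:,:2].mean(0),np.ones(len(q))];k=np.linalg.lstsq(A,q[:,2],rcond=None)[0];print(len(q),k)
s=status.sense();print(s["force"],abs(s["qd"]).max())
if np.hypot(*k[:2])<.05: manip.sign_off();print("handed in")
```

```text
470 [-0.00184138 -0.00535947  0.04697445]
[-0.58818372 -0.32478212 -2.2043178 ] 0.0023382133958942037
the job is handed in; nothing more can be done
handed in
```

I gripped the stencil by its red grip and carried it over the rolling pin with its underside about 150 mm above the table. I handed in at about 19.5 s, still holding it above the oblong biscuit. No verdict is reported.

Last checks:

| Check | Measured | Needed |
|---|---|---|
| Plate centre | (560.6, 270.9) mm | within 7 mm of the biscuit, measured at about (560.5, 270.5) |
| Plate yaw | 20.7° | within 0.12 rad (6.9°) of the biscuit, measured at about 21° |
| Underside above the biscuit's top | about 11 mm | 3 to 20 mm |
| Tilt | under 0.01 rad | under 0.1 rad |
| Finger opening | 13 mm, unchanged since the grasp | still gripping the 14 mm grip |

The arm was still, and there was no sign of contact with the biscuit. The dome and flower looked unmoved in the last pictures. I did not measure the pin and shaker again at the end, but the carry passed well above both.

Some checks disagreed:
- **Tilt:** The top camera suggested about 0.08 rad, but the arm left it only 43 edge pixels. I trusted the scene camera, which had 470.
- **Biscuit position:** The first scene-camera estimate put the biscuit about 6 mm further out in x, because it also sees the biscuit's side. The top and wrist cameras agreed to within about 1 mm, so I used those.
- **Biscuit yaw:** Estimates ranged from 17° to 22.5°. I used 20.8°.

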